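# Load two cells into the bench charger

### The job

Put the two thick cells on charge: first lift the loose dust cap with the knob off its charger bay and set it down in the square black cap holder. Then put the two cells from the tray into the two free bays, one in each, upright with the nub end up, and press each one fully home past the spring contact until it rests on the bottom. Leave the other things on the bench where they are.

Things in the scene. Friction and masses are not known exactly. Their poses are not given: they have to be found in the camera images.
- charger: Charger, a fixed grey block 85 x 230 x 50 mm (x, y, z), origin under its centre on the table. Three round upright bores (bays), 35 mm in diameter and 42 mm deep (floor 8 mm above the table), stand in a row along its y axis, 72 mm apart. One bay is closed by the blanking plate, one by the loose dust cap, one is open; which is which changes.
- bay0 (a point): Centre of the mouth of the bay at the charger's -y end, on the block's top face, 50 mm above the table. A cell that is home in a bay stands 28 mm out of the block, nub not counted.
- bay1 (a point): Centre of the mouth of the middle bay. In every bay a sprung contact sticks out of the bore's +x side by up to 4 mm, on a ramp between 15 and 34 mm deep: a cell let go in a bay stays about 10 to 13 mm proud on it and needs some 8 to 20 N straight down to go home.
- bay2 (a point): Centre of the mouth of the bay at the charger's +y end.
- blanking_plate: Flat grey disc 44 mm in diameter and 5 mm thick, without a knob, with two screw heads, fixed over one bay: that bay is out of use. Origin at the centre of its underside, on the block's top.
- dust_cap: Loose grey plastic cap, 40 g, sitting in the mouth of one bay. From below: a spigot 33 mm in diameter and 6 mm high, a disc 50 mm in diameter and 7 mm thick, a knob 18 mm in diameter and 22 mm high (35 mm in all). Origin at the centre of the spigot's underside, z up.
- cap_holder: Cap holder, a fixed black block 70 x 70 x 16 mm with a round recess of 39 mm diameter, 10 mm deep, in its middle. Origin under its centre, on the table. The cap goes in spigot first and then rests with its disc on the block's top, its origin 10 mm above the table.
- tray: Fixed aluminium plate 95 x 165 x 3 mm with two black cradles along its x axis, 85 mm apart. Each cradle is 24 mm wide, 70 mm long and 15 mm high, narrower than the cell on it, so fingers can pass down on both sides of the cell. Origin under its centre, on the table.
- cell_a: A battery cell, a cylinder 32 mm in diameter and 70 mm long, white sleeve, bare steel ends, about 145 g; a steel nub 12 mm in diameter and 3 mm high stands on one end. Origin at the middle of the cylinder; its +x axis runs along the cell towards the nub. At the start it lies level on its cradle in the tray, axis 29 mm above the table, nub end roughly away from the robot.
- cell_b: A battery cell, a cylinder 32 mm in diameter and 70 mm long, white sleeve, bare steel ends, about 145 g; a steel nub 12 mm in diameter and 3 mm high stands on one end. Origin at the middle of the cylinder; its +x axis runs along the cell towards the nub. At the start it lies level on its cradle in the tray, axis 29 mm above the table, nub end roughly away from the robot.
- screwdriver: Bystander: a screwdriver lying on the table.
- tape_roll: Bystander: roll of black tape lying flat, 64 mm across, 19 mm high.
- slim_cell: Bystander: a slim cell 18 mm in diameter and 67 mm high standing upright; it does not belong in the charger. Origin under its centre.
- power_brick: Bystander: black power adapter, 60 x 130 x 35 mm.
- parts_bowl: Bystander: steel bowl, 90 mm across, 30 mm high.
- cleaner: Bystander: a small bottle standing upright, 44 mm across, 100 mm high.
Not all that is in view belongs to the job. There is more than one size of the dust_cap; the one meant has the size given above.

How it is judged (in metres and radians):
On the way, in this order (a step that is already met when the one before it is completed fails the run):
1. the dust cap sits in the cap holder, upright and let go (horizontal distance between dust_cap and cap_holder below 0.006 m and height (world z) of dust_cap below 0.0125 m and angle between dust_cap's own z axis and vertical below 0.1 rad and contact force between the fingers and dust_cap below 0.1 N), for 0.2 s.
2. a first cell is fully home in a bay, nub up ((((horizontal distance between cell_a and bay0 below 0.004 m or horizontal distance between cell_a and bay1 below 0.004 m or horizontal distance between cell_a and bay2 below 0.004 m) and height (world z) of cell_a below 0.046 m and angle between cell_a's own x axis and vertical below 0.15 rad) or ((horizontal distance between cell_b and bay0 below 0.004 m or horizontal distance between cell_b and bay1 below 0.004 m or horizontal distance between cell_b and bay2 below 0.004 m) and height (world z) of cell_b below 0.046 m and angle between cell_b's own x axis and vertical below 0.15 rad))), for 0.2 s.
At the end, for the whole second after the job is handed in: Dust cap in its holder (centre within 6 mm, origin under 12.5 mm above the table, tilt under 0.1 rad); each cell in a bay of its own, nub up (within 4 mm of the axis, tilt under 0.15 rad), its middle under 46 mm above the table; all three at rest (horizontal distance between dust_cap and cap_holder below 0.006 m and height (world z) of dust_cap below 0.0125 m and angle between dust_cap's own z axis and vertical below 0.1 rad and (horizontal distance between cell_a and bay0 below 0.004 m or horizontal distance between cell_a and bay1 below 0.004 m or horizontal distance between cell_a and bay2 below 0.004 m) and height (world z) of each of cell_a, cell_b below 0.046 m and angle between each of cell_a, cell_b's own x axis and vertical below 0.15 rad and (horizontal distance between cell_b and bay0 below 0.004 m or horizontal distance between cell_b and bay1 below 0.004 m or horizontal distance between cell_b and bay2 below 0.004 m) and linear speed of each of cell_a, cell_b, dust_cap below 0.02 m/s); the robot touches nothing.
It fails at once if a bystander is pushed more than 30 mm (distance of any of screwdriver, tape_roll, slim_cell, power_brick, parts_bowl, cleaner from where it was at the start of the episode above 0.03 m).
It also fails if it takes over 72 s, if anything falls off the work surface, if the arm or the gripper's body presses on something with over 40 N, if the wrist force passes 120 N, or if a joint passes its speed limit or range.

### The arm

A 7-joint arm with a two-finger parallel gripper is mounted at the origin on the work surface. World frame = base frame: x ahead of the robot, y to its left, z up, the work surface at z = 0. Lengths are in mm, angles in rad, forces in N, time in s.
With the tool pointing down it reaches from about 400 to 875 mm from the base axis. Payload 19.3 kg.
Tool frame: the origin (TCP) lies at the very end of the fingers, on their centre line; the grasp point (between the pads) lies 19 mm behind it (grip_point_offset is the z of the grasp point in the tool frame, in mm); z points along the fingers, y is the line along which they close (so a half turn about z gives the same grasp; the last joint's range is limited). The gripper opens to 85 mm and grips with 20 to 120 N. Pads are 22 mm wide; open, the fingers measure 114 mm over their backs; the gripper's body (76 mm by 85 mm) begins 54 mm behind the grasp point. The pads swing forward as they close: fully open they stand 13 mm farther back than shut.
Start: joints at [-0.07, 0.521, -0.036, 1.599, 0.021, 1.021, -0.113], TCP at [624.992, -0.025, 231.291] pointing down, gripper open.
Joint ranges: [-2.91, 2.91], [-0.3, 2.13], [-1.5, 1.42], [0.17, 2.43], [-1.26, 4.41], [0.16, 1.93], [-2.52, 2.52]. Speed limits (rad/s): [1.89, 1.89, 2.39, 2.39, 3.01, 3.01, 3.01].

### API

Orientations are given as a 3x3 rotation matrix whose columns are the frame's x, y, z axes.
In Python, from workcell import movep, movel, goto_joints, open_gripper, clamp, wait, inverse_kinematics, read_state, camera, PlanningError, finish_job, grip_point_offset gives the robot as it stands. Calls block until the motion is done:
- movep(position, orientation): joint-space move of the TCP to a pose.
- movel(position, frame=None, max_speed=150, guard=None): straight line of the TCP; frame=None keeps the orientation; max_speed is the mean speed in mm/s. With guard (N) it stops when the force on the tool has changed by that much, and returns True; else False.
- goto_joints(angles): joint-space move.
- open_gripper() and clamp(): open the fingers fully, or close them until they stop; the grip force is fixed at half the most.
- wait(seconds).
- inverse_kinematics(position, orientation): joint angles nearest the present ones, or None.
- read_state(): the state.
- camera(name): name is "scene" or "side" or "wrist"; returns a dict with "image" (480x640x3 uint8, blue, green, red), "range_z" (480x640 float32, mm along the optical axis (not along the pixel's ray), 0 where there is no reading), "fx", "fy", "cx", "cy" (pixels), "dist_coeffs" ([k1, k2, p1, p2, k3] as OpenCV has them; the pictures are not rectified), "cam_to_world" (4x4, takes a point from camera to world coordinates). Camera axes: x right, y up, looking along -z (the intrinsics and any distortion apply to the point x, -y, -z); pixel columns grow to the right and rows downward; lengths in mm; the calibration is good to about 2 mm. A picture is of the moment at which its call begins.
A pose or a line that the arm cannot do raises PlanningError and nothing moves.
- finish_job(): hands the job in; it is judged then, once.
The state is a dict: "time": time; "qpos": joint angles; "qvel": joint speeds; "joint_efforts": joint torques, N m; "eef_pos": TCP position; "tool_rot": TCP orientation; "ft_force": force on the tool from outside, world axes, zero at the start; "torque": the same for the moment, N m; "finger_gap": finger opening in mm; "gripper_force": force on a finger pad.
Only numpy, scipy, OpenCV 4.12 (cv2) and the standard library are available. Lean on these libraries where they do the work, as an engineer would, in place of code of your own. Each camera call takes 0.05 s, during which the arm holds its last target. There are 200 camera calls.

## Working session

There is one attempt and no reset: what is moved stays moved. The work goes in short steps, each a Python script; the robot and the scene stay as the last script left them, time stands still between calls to the robot, and variables do not carry over. Pictures are saved under pics/ and viewed, at most 10 in all, crops included, and the job is handed in when it is done.

```bash
mkdir -p pics; ls; cat > h.py <<'E'
import numpy as np, cv2
from workcell import *
def cloud(c):
    z=c["range_z"].astype(float); v,u=np.mgrid[0:480,0:640]
    K=np.array([[c["fx"],0,c["cx"]],[0,c["fy"],c["cy"]],[0,0,1.]])
    p=cv2.undistortPoints(np.stack([u.ravel(),v.ravel()],1).astype(np.float64)[:,None],K,np.array(c["dist_coeffs"],float))[:,0]
    zz=z.ravel(); P=np.stack([p[:,0]*zz,-p[:,1]*zz,-zz,np.ones_like(zz)],1)
    W=(np.array(c["cam_to_world"])@P.T).T[:,:3].reshape(480,640,3)
    W[z<=0]=np.nan
    return W
def ray(c,uv,h):
    K=np.array([[c["fx"],0,c["cx"]],[0,c["fy"],c["cy"]],[0,0,1.]])
    p=cv2.undistortPoints(np.array(uv,float).reshape(-1,1,2),K,np.array(c["dist_coeffs"],float))[:,0]
    T=np.array(c["cam_to_world"]); d=np.c_[p[:,0],-p[:,1],-np.ones(len(p))]@T[:3,:3].T
    return T[:3,3]+d*((h-T[2,3])/d[:,2])[:,None]
E
python3 - <<'E'
from h import *
import pickle
print(read_state()); print(grip_point_offset)
ims={}
for n in ["scene","side","wrist"]:
    c=camera(n); ims[n]=c; cv2.imwrite(f"pics/{n}0.png",c["image"])
    print(n,np.round(np.array(c["cam_to_world"]),2).tolist(),c["fx"],c["dist_coeffs"],(c["range_z"]>0).mean())
pickle.dump(ims,open("i0.pkl","wb"))
E
```

```text
pics
{'time': 0.0, 'qpos': array([-0.07019272,  0.52203126, -0.03629394,  1.59997145,  0.02115367,
        1.02111527, -0.11281001]), 'qvel': array([-0.00088069, -0.00085765, -0.0014315 ,  0.00043733, -0.00049385,
       -0.00041158,  0.00069749]), 'joint_efforts': array([-4.24098413e-03, -9.27110124e+01,  1.97758444e+00, -3.69928443e+01,
        1.76317629e-02,  8.19846697e-03, -6.58496788e-05]), 'eef_pos': array([ 6.24671910e+02, -4.74840277e-02,  2.30728444e+02]), 'tool_rot': array([[ 8.11318859e-05,  9.99999346e-01, -1.14071958e-03],
       [ 9.99999995e-01, -8.11987441e-05, -5.85643925e-05],
       [-5.86569792e-05, -1.14071482e-03, -9.99999348e-01]]), 'ft_force': array([ 0.45168289,  0.27657301, -0.46509468]), 'torque': array([ 0.00828258, -0.01474491, -0.01193441]), 'gripper_force': 0.0, 'finger_gap': 85.17208141998564}
-18.700000000000003
scene [[0.78, -0.51, 0.36, 1027.48], [0.62, 0.65, -0.43, -609.89], [-0.01, 0.56, 0.83, 1026.14], [0.0, 0.0, 0.0, 1.0]] 481.01717420525995 [-0.10665078  0.          0.          0.          0.        ] 0.9960188802083333
side [[0.78, 0.39, -0.48, 99.53], [-0.62, 0.51, -0.6, -705.64], [0.01, 0.77, 0.64, 703.04], [0.0, 0.0, 0.0, 1.0]] 434.0004447769663 [0.02369631 0.         0.         0.         0.        ] 0.995859375
wrist [[1.0, -0.0, 0.0, 623.32], [-0.0, 0.95, 0.31, 80.04], [-0.0, -0.31, 0.95, 373.43], [0.0, 0.0, 0.0, 1.0]] 382.3587929569413 [-0.06205321  0.          0.          0.          0.        ] 0.9959798177083333
```

View pics/scene0.png

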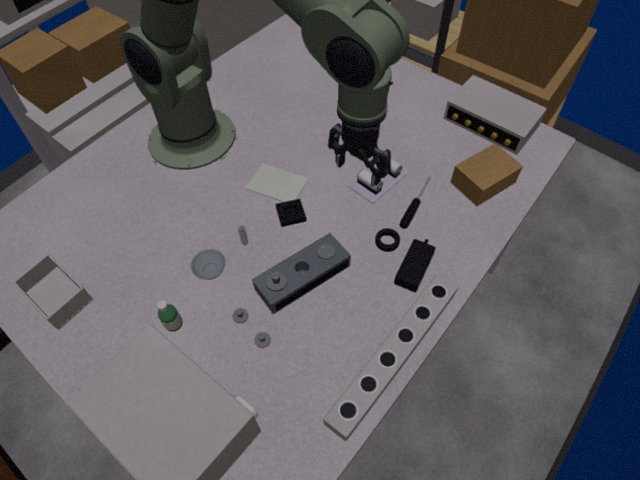

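View pics/side0.png

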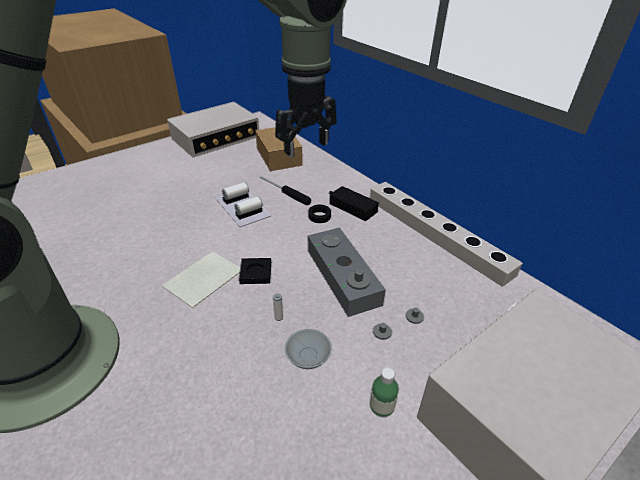

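The scene view shows the cap on the charger at about (277,281), the open bay at (302,267), the plate at (325,251), the holder at (291,212) and the tray at (378,180). In the side view the cap is at (358,279), the open bay at (344,261), the holder at (256,270) and the cells at (236,191) and (249,206).

```bash
cat > m.py <<'E'
from h import *
import pickle
ims=pickle.load(open("i0.pkl","rb"))
for n in ["side","scene"]:
    c=ims[n]; W=cloud(c); hsv=cv2.cvtColor(c["image"],cv2.COLOR_BGR2HSV)
    zz=W[...,2]
    def rep(nm,m):
        k,l,s,_=cv2.connectedComponentsWithStats(m.astype(np.uint8))
        for i in range(1,k):
            if s[i,4]<25: continue
            P=W[l==i]; r=cv2.minAreaRect(P[:,:2].astype(np.float32))
            print(n,nm,s[i,4],"rect c",np.round(r[0]),np.round(r[1]),round(r[2],1),"z",np.round(np.nanpercentile(P[:,2],[5,50,95]),1),"med",np.round(np.nanmedian(P[:,:2],0)))
    x,y=W[...,0],W[...,1]
    roi=(x>350)&(x<950)&(y>-450)&(y<450)
    rep("h>45",roi&(zz>44)&(zz<56))
    rep("h>58",roi&(zz>58)&(zz<90))
    rep("black lowish",roi&(hsv[...,2]<45)&(zz>8)&(zz<24))
    rep("white",roi&(hsv[...,2]>125)&(hsv[...,1]<40)&(zz>22)&(zz<52))
    if n=="side":
        for uv in [(358,272),(344,261),(331,241),(236,191),(249,206),(256,270),(278,306),(308,348)]: print(uv,np.round(W[uv[1],uv[0]],1),hsv[uv[1],uv[0]])
E
python3 m.py
python3 -c "
import cv2
a=cv2.imread('pics/side0.png')[165:325,200:400];b=cv2.imread('pics/scene0.png')[150:310,230:430]
cv2.imwrite('pics/crop0.png',cv2.resize(cv2.hconcat([a,b]),None,fx=2,fy=2,interpolation=cv2.INTER_CUBIC))"
```

```text
side h>45 93 rect c [744. 374.] [ 53. 141.] 7.0 z [45.2 50.8 55.2] med [747. 325.]
side h>45 27 rect c [815. 301.] [ 6. 26.] 75.6 z [45.7 50.4 55.2] med [816. 300.]
side h>45 48 rect c [558. 252.] [17. 58.] 87.5 z [44.2 45.3 47.1] med [555. 251.]
side h>45 2241 rect c [ 889. -202.] [ 63. 438.] 0.1 z [44.3 46.1 48.3] med [ 887. -246.]
side h>45 61 rect c [554. 167.] [18. 67.] 82.6 z [44.3 45.2 47. ] med [556. 168.]
side h>45 2305 rect c [ 597. -173.] [235.  87.] 74.6 z [47.4 50.5 53.9] med [ 593. -179.]
side h>45 39 rect c [ 407. -190.] [ 8. 16.] 51.6 z [44.4 49.6 55.9] med [ 406. -192.]
side h>58 438 rect c [774. 387.] [150.  64.] 72.9 z [60.2 69.5 71.9] med [764. 371.]
side h>58 77 rect c [830. 324.] [64. 23.] 58.5 z [59.3 69.  71.4] med [823. 307.]
side h>58 163 rect c [ 577. -245.] [42. 45.] 39.3 z [58.2 64.2 80.3] med [ 575. -246.]
side h>58 66 rect c [ 410. -186.] [18. 16.] 55.0 z [59.1 64.9 68. ] med [ 409. -188.]
side h>58 43 rect c [ 432. -445.] [18.  9.] 0.7 z [62.3 67.3 74.8] med [ 431. -446.]
side black lowish 159 rect c [697. 150.] [24. 98.] 10.9 z [10.  18.2 23.7] med [6
[... 2077 characters left out ...]
 rect c [445. -40.] [67. 73.] 54.6 z [ 9.1 15.7 19.2] med [448. -41.]
scene black lowish 97 rect c [703. 149.] [22. 94.] 9.2 z [13.5 21.3 23.7] med [709. 129.]
scene black lowish 276 rect c [702.  44.] [57. 62.] 33.9 z [10.1 18.7 22.6] med [702.  41.]
scene black lowish 220 rect c [ 639. -186.] [225.   5.] 74.5 z [10.  17.2 23.3] med [ 639. -190.]
scene black lowish 78 rect c [814. -43.] [56.  6.] 9.4 z [ 9.8 17.  22.9] med [813. -43.]
scene white 63 rect c [579. 253.] [24. 35.] 86.1 z [38.6 43.4 46.8] med [583. 252.]
scene white 114 rect c [544. 170.] [28. 45.] 75.9 z [37.4 43.4 48.2] med [542. 166.]
scene white 3869 rect c [ 890. -200.] [438.  59.] 89.9 z [42.1 45.4 48.5] med [ 891. -227.]
```

View pics/wrist0.png

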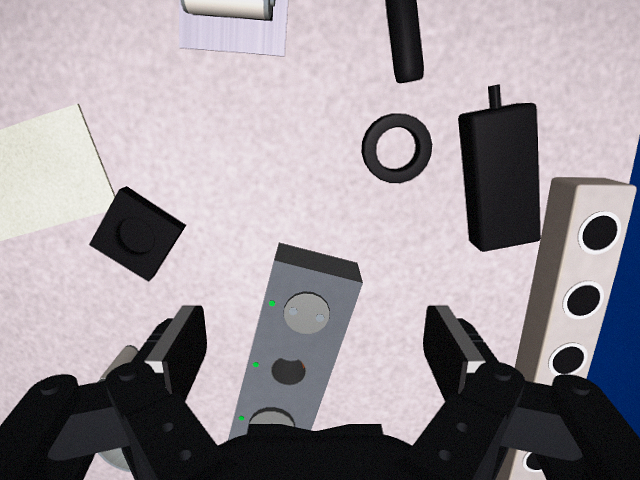

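The wrist view shows the holder recess at (137,236), the plate at (306,313), the open bay at (289,371) and part of the cap at about (270,425). Next I check those by ray and test which tilted-grasp poses the arm can reach.

```bash
cat >> h.py <<'E'
def Rpick(psi,al,s):   # cell axis yaw psi, tool leaning al towards the nub end
    a=np.array([np.cos(psi),np.sin(psi),0]); y=s*np.array([-np.sin(psi),np.cos(psi),0]); e=np.array([0,0,1.])
    z=-np.sin(al)*a-np.cos(al)*e
    return np.c_[np.cross(y,z),y,z]
def Rins(phi,al,s):
    h=np.array([np.cos(phi),np.sin(phi),0]); y=s*np.array([-np.sin(phi),np.cos(phi),0]); e=np.array([0,0,1.])
    z=-np.sin(al)*e+np.cos(al)*h
    return np.c_[np.cross(y,z),y,z]
def tcp(g,R): return np.array(g)+R[:,2]*18.7
E
python3 - <<'E'
from h import *
import pickle
c=pickle.load(open("i0.pkl","rb"))["wrist"]
for nm,uv,h in [("plate",(306,313),55),("bay1",(289,371),50),("holder",(137,236),16)]: print(nm,np.round(ray(c,[uv],h)[0],1))
R0=np.array([[0,1,0],[1,0,0],[0,0,-1.]])
print("cap",inverse_kinematics([578,-242,59],R0),inverse_kinematics([445,-41,24],R0), inverse_kinematics([445,-41,120],R0))
d=np.deg2rad
for al in (20,30,40,45,50):
  for s in (1,-1):
    pk=[inverse_kinematics(tcp(g,Rpick(d(-5),d(al),s)),Rpick(d(-5),d(al),s)) for g in ([575,165,29],[580,249,29],[575,165,130])]
    print(al,s,"pick",[q is not None for q in pk], pk[0] if pk[0] is None else np.round(pk[0],2))
    for phi in (-60,-40,-15,0,20,40):
      R=Rins(d(phi),d(al),s)
      q=[inverse_kinematics(tcp(g,R),R) for g in ([579,-242,76],[598,-172,76],[579,-242,180],[598,-172,180])]
      if any(x is not None for x in q): print("   ins",phi,[x is not None for x in q], q[0] if q[0] is None else np.round(q[0],2))
E
```

```text
plate [ 614.6 -101.4   55. ]
bay1 [ 596.7 -171.2   50. ]
holder [445.2 -38.   16. ]
cap [ 0.31122826  0.73849852 -0.01386393  1.71442631  0.01468396  0.68876857
  0.28963908] [-0.01430519  0.62151684 -0.03443176  2.19341398  0.06234686  0.32753442
 -0.10134214] [-0.00317236  0.42324007 -0.04747444  2.15123431  0.03624973  0.5678382
 -0.07702805]
20 1 pick [True, True, True] [-0.06  0.95 -0.42  1.5   0.21  1.07  0.98]
   ins -60 [True, True, True, True] [-0.65  1.22  0.64  2.2   2.01  0.7  -2.  ]
   ins -40 [True, True, True, True] [ 0.36  1.06 -0.44  2.33  2.51  1.6  -1.37]
   ins -15 [True, True, True, True] [ 1.36  1.66 -1.29  2.34  3.08  1.25 -0.03]
   ins 0 [True, True, True, True] [ 1.53  1.62 -1.29  2.27  3.05  0.75  0.11]
   ins 20 [True, True, True, True] [ 1.52  1.39 -1.1   2.08  3.91  0.22 -0.77]
   ins 40 [True, True, True, True] [ 1.23  1.14 -0.65  1.84 -1.17  0.7  -2.02]
20 -1 pick [True, True, True] [-0.46  0.95  0.25  1.52 -0.38  1.06 -1.69]
   ins -60 [True, True, True, True] [-0.29  1.03  0.17  2.18  1.94  1.11  1.45]
   ins -40 [True, True, True, True] [ 0.02  1.03 
[... 4044 characters left out ...]
20 [True, True, True, True] [ 1.28  1.02 -1.05  2.03  1.55  0.23  1.14]
   ins 40 [True, True, True, True] [ 1.44  1.39 -1.46  1.85  1.14  0.76  2.02]
50 -1 pick [True, True, True] [-0.38  1.26  0.3   1.05 -0.47  1.75 -1.67]
   ins -60 [True, True, True, True] [-0.38  0.84  0.55  2.12  1.96  0.23  1.67]
   ins -40 [True, True, True, True] [ 0.32  0.71 -0.24  2.2   2.23  0.62  2.03]
   ins -15 [True, True, True, True] [ 0.82  0.78 -0.65  2.21  2.55  0.55  2.43]
   ins 0 [True, True, True, True] [ 0.94  0.8  -0.66  2.16  2.87  0.34  2.44]
   ins 20 [True, True, True, True] [ 1.39  1.19 -1.28  2.02  1.58  0.48 -1.93]
   ins 40 [True, True, True, True] [ 1.01  0.86 -0.57  1.87 -0.7   0.41  0.41]
```

```bash
cat >> h.py <<'E'
R0=np.array([[0,1,0],[1,0,0],[0,0,-1.]])
def st(t=""):
    s=read_state(); print(t,"t",round(s["time"],2),"tcp",np.round(s["eef_pos"],1),"F",np.round(s["ft_force"],1),"gap",round(s["finger_gap"],1),"gf",round(s["gripper_force"],1))
E
python3 - <<'E'
from h import *
import pickle
ims=pickle.load(open("i0.pkl","rb"))
for n in ("side","scene"):
    W=cloud(ims[n]); m=(abs(W[...,0]-578)<25)&(abs(W[...,1]+242)<25)
    k=m&(W[...,2]>74); print(n,"knob",np.round(np.nanmean(W[k],0),1),k.sum())
movep([578.5,-241.5,150],R0); st("above")
print(movel([578.5,-241.5,60],guard=8)); st("down")
clamp(); st("clamped")
movel([578.5,-241.5,110]); st("lifted")
movep([445.2,-39,100],R0); st("over holder")
c=camera("wrist"); pickle.dump(c,open("w1.pkl","wb")); cv2.imwrite("pics/w1.png",c["image"])
c=camera("side"); pickle.dump(c,open("s1.pkl","wb")); cv2.imwrite("pics/s1.png",cv2.resize(c["image"][130:330,150:400],None,fx=3,fy=3)[:600,:750])
E
```

```text
side knob [ 576.8 -243.8   78.7] 53
scene knob [ 579.4 -242.1   78.7] 45
above t 1.17 tcp [ 579.5 -239.8  150.4] F [ 0.8  0.4 -0.1] gap 85.2 gf 0.0
False
down t 1.92 tcp [ 579.2 -241.3   60.8] F [-0.1 -0.7  1.3] gap 85.1 gf 0.0
clamped t 2.56 tcp [ 578.7 -241.5   60.4] F [-1.   0.4  5.6] gap 15.9 gf 58.4
lifted t 3.04 tcp [ 578.5 -241.5  110.1] F [ 0.1 -0.6 -0.9] gap 15.4 gf 58.6
over holder t 4.0 tcp [446.2 -39.7  99.9] F [ 0.1  0.1 -0.6] gap 15.8 gf 58.6
```

View pics/s1.png

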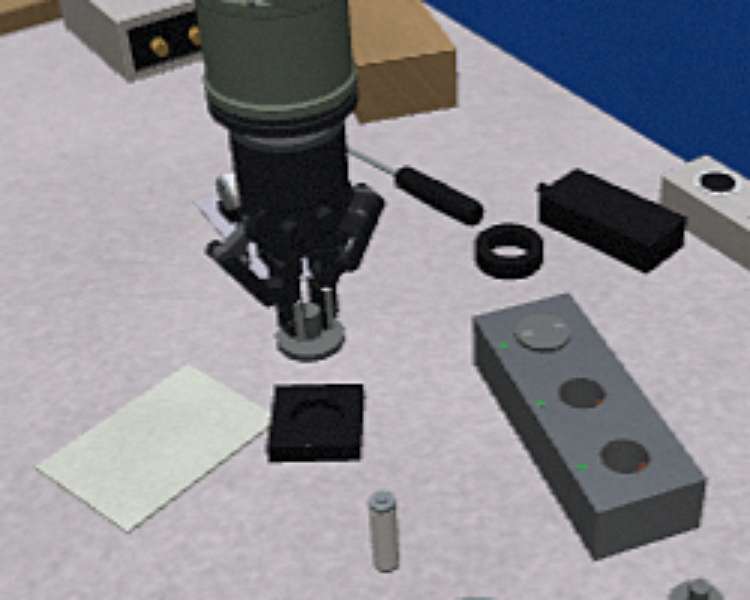

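View pics/w1.png

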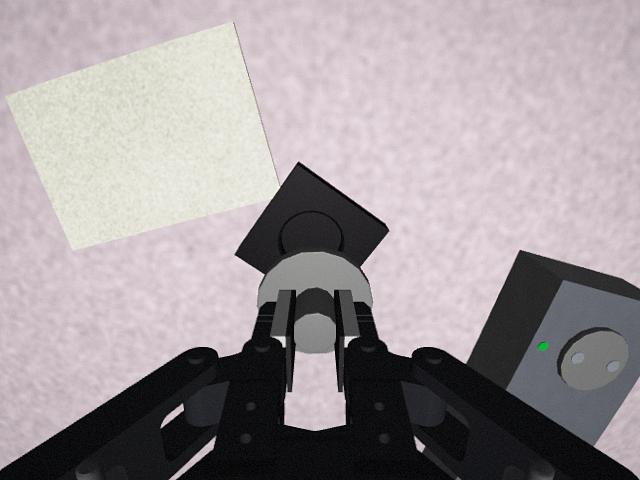

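The side view shows the cap hanging level in the fingers at about (310,335), with two open bays on the charger. The wrist view shows the holder corners at (298,163), (388,230) and (235,254), and the cap disc spanning columns 258 to 372 near row 297.

```bash
python3 - <<'E'
from h import *
import pickle
c=pickle.load(open("w1.pkl","rb"))
P=ray(c,[(298,163),(388,230),(235,254)],16); H=(P[1]+P[2])/2
print("holder",np.round(P,1).tolist(),np.round(H,1),"sides",np.linalg.norm(P[1]-P[0]),np.linalg.norm(P[2]-P[0]))
D=ray(c,[(258,297),(372,297)],94); print("disc",np.round(D,1).tolist(),"top edge",ray(c,[(315,251)],97)[0])
W=cloud(c); m=(abs(W[...,2]-96.6)<3.5)&(np.hypot(W[...,0]-446,W[...,1]+40)<32)
print(m.sum(),np.nanmin(W[m],0),np.nanmax(W[m],0))
r=cv2.minAreaRect(W[(W[...,2]>12)&(W[...,2]<20)&(np.hypot(W[...,0]-445,W[...,1]+40)<60)][:,:2].astype(np.float32));print(r)
E
```

```text
holder [[434.8, 10.8, 16.0], [490.2, -30.6, 16.0], [393.9, -46.5, 16.0]] [442.1 -38.5  16. ] sides 69.15028367251473 70.36350272189321
disc [[420.0, -36.5, 94.0], [469.4, -36.5, 94.0]] top edge [444.71128611 -14.11839551  97.        ]
4263 [419.65435246 -63.71017467  93.12249595] [469.2957967  -13.86564013 100.08815321]
((442.166259765625, -38.71923828125), (70.5493392944336, 70.5607681274414), 54.219181060791016)
```

```bash
python3 - <<'E'
from h import *
import pickle
movel([443.3,-39,50]); print(movel([443.3,-39,27.5],max_speed=60,guard=6)); st("down")
open_gripper(); wait(0.2); st("open")
movel([443.3,-39,110]); 
c=camera("side"); W=cloud(c); pickle.dump(c,open("s2.pkl","wb"))
m=(np.hypot(W[...,0]-443,W[...,1]+39)<32)
print("top z",np.nanpercentile(W[m][:,2],[50,98]))
k=m&(abs(W[...,2]-23)<3); print(cv2.minAreaRect(W[k][:,:2].astype(np.float32)))
w=camera("wrist"); W=cloud(w); pickle.dump(w,open("w2.pkl","wb"))
m=(np.hypot(W[...,0]-443,W[...,1]+39)<40)
for a,b in((12,18.5),(20.5,26),(40,48)):
    k=m&(W[...,2]>a)&(W[...,2]<b); print(a,k.sum(),cv2.minAreaRect(W[k][:,:2].astype(np.float32)),np.median(W[k][:,2]))
E
```

```text
True
down t 5.03 tcp [443.2 -39.   26.3] F [-1.9  0.5 10.6] gap 15.6 gf 59.8
open t 5.91 tcp [443.  -38.9  26.3] F [ 0.6 -0.1 -0.4] gap 85.2 gf 0.0
top z [189.9057158  537.34322588]
((442.18023681640625, -41.405731201171875), (49.44488525390625, 46.03909683227539), 58.87532424926758)
12 5489 ((442.0830993652344, -38.705753326416016), (70.42417907714844, 70.35861206054688), 54.31565475463867) 16.119665436184533
20.5 3600 ((441.1867980957031, -38.044334411621094), (49.5368537902832, 49.38727569580078), 4.2995381355285645) 23.094435162210303
40 737 ((441.2391052246094, -37.91648483276367), (17.387393951416016, 17.416128158569336), 11.059751510620117) 45.05269680132761
```

The cap is seated (disc top at z=23 mm, about 1 mm off centre). Next, one close look at the cells and the two bays.

```bash
python3 - <<'E'
from h import *
import pickle
movep([560,140,200],R0); wait(0.2); st()
c=camera("wrist"); W=cloud(c); pickle.dump(c,open("w3.pkl","wb")); cv2.imwrite("pics/w3.png",c["image"])
roi=(abs(W[...,0]-565)<80)&(abs(W[...,1]-205)<90)
m=roi&(W[...,2]>24)&(W[...,2]<50)
k,l,s,_=cv2.connectedComponentsWithStats(m.astype(np.uint8))
for i in range(1,k):
    if s[i,4]>200:
        P=W[l==i]; print(s[i,4],cv2.minAreaRect(P[:,:2].astype(np.float32)),np.percentile(P[:,2],98))
m=roi&(W[...,2]>1.5)&(W[...,2]<5); print("tray",cv2.minAreaRect(W[m][:,:2].astype(np.float32)))
E
```

```text
t 7.84 tcp [559.7 138.5 199.6] F [ 0.2 -0.2  0.3] gap 85.5 gf 0.0
4360 ((562.2842407226562, 255.86068725585938), (32.14606475830078, 72.67346954345703), 85.06324768066406) 46.06187631409584
3573 ((553.8084716796875, 171.9819793701172), (32.51229476928711, 73.18242645263672), 84.9398422241211) 46.01616361742478
tray ((564.8616943359375, 205.0693359375), (159.6931610107422, 179.9113006591797), 0.05537322163581848)
```

View pics/w3.png

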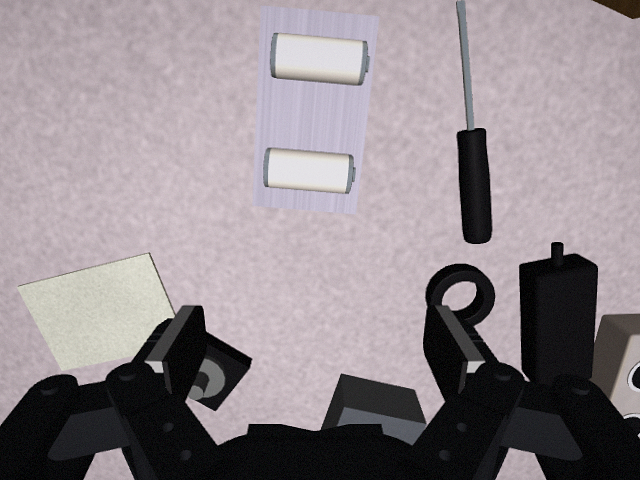

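The wrist view shows both cells with their nubs to the right (+x), at about (320,58) and (310,171). I pick the nearer cell, leaning 45° and gripping near the nub.

```bash
cat >> h.py <<'E'
d=np.deg2rad
AL=d(45); PSI=d(-5); PHI=d(-45); G=20.
RP=Rpick(PSI,AL,1); RI=Rins(PHI,AL,1)
def pick(c):
    g=np.array([c[0]+G*np.cos(PSI),c[1]+G*np.sin(PSI),29.]); t=tcp(g,RP)
    movep(t-100*RP[:,2],RP); print("guard",movel(t,guard=15)); st("at cell"); clamp(); st("clamped")
    movel(t+[0,0,110]); st("lifted")
def hover(b,zc):  # zc: height of cell middle
    movep(tcp([b[0],b[1],zc+G],RI),RI); st("hover")
def axis(b,zlo,zhi,name):
    c=camera(name); W=cloud(c); hsv=cv2.cvtColor(c["image"],cv2.COLOR_BGR2HSV)
    m=(np.hypot(W[...,0]-b[0],W[...,1]-b[1])<40)&(W[...,2]>zlo)&(W[...,2]<zhi)&(hsv[...,2]>90)
    return c,W[m]
E
python3 - <<'E'
from h import *
pick([553,171.7]); hover([578.7,-241.5],130)
wait(0.2); st()
for n in ("side","scene"):
    c=camera(n); cv2.imwrite(f"pics/{n}3.png",c["image"])
a=cv2.imread("pics/side3.png")[150:330,240:440]; b=cv2.imread("pics/scene3.png")[160:340,180:380]
cv2.imwrite("pics/c3.png",cv2.resize(cv2.hconcat([a,b]),None,fx=2,fy=2,interpolation=cv2.INTER_CUBIC))
E
```

```text
guard False
at cell t 10.05 tcp [560.7 171.2  16.7] F [ 0.4 -0.5  0.3] gap 85.4 gf 0.0
clamped t 10.6 tcp [559.9 171.2  16. ] F [ 1.7 -0.9  3.9] gap 30.7 gf 59.1
lifted t 11.48 tcp [559.4 171.  124.8] F [ 0.   0.1 -2.1] gap 30.9 gf 59.3
hover t 13.51 tcp [ 588.6 -250.6  136.8] F [ 0.7  0.7 -1.8] gap 30.5 gf 59.6
 t 13.71 tcp [ 588.3 -250.7  136.7] F [ 0.4 -0.7 -1.7] gap 30.6 gf 59.6
```

View pics/c3.png

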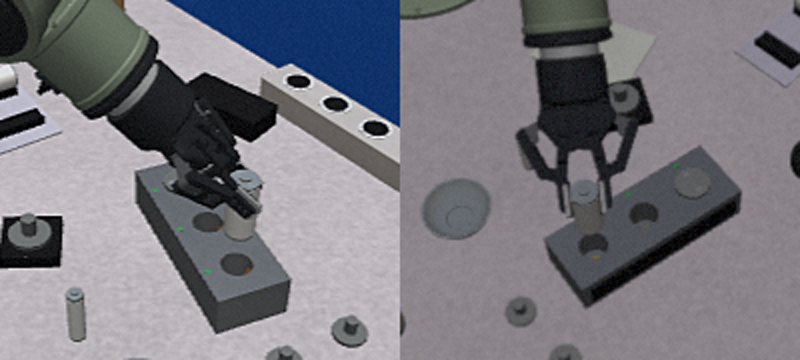

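The crops show the cell held upright, nub up, above the -y bay in both views, with the cap in its holder. I lower it into the bay.

```bash
cat >> h.py <<'E'
def zc(): return read_state()["eef_pos"][2]-18.7*RI[2,2]-G
def lower(b,z,guard,sp=60):
    r=movel(tcp([b[0],b[1],z+G],RI),max_speed=sp,guard=guard); st(f"zc {zc():.1f} guard {r}"); return r
E
python3 - <<'E'
from h import *
b=[578.7,-241.5]
lower(b,88,15,120)
if not lower(b,68,8,40): lower(b,55,15,40)
E
```

```text
zc 88.1 guard False t 14.31 tcp [ 587.9 -251.1   94.9] F [-0.7 -1.2 -1.9] gap 30.5 gf 59.6
zc 67.9 guard False t 14.96 tcp [ 588.  -250.9   74.7] F [ 0.5 -0.3 -1. ] gap 30.6 gf 59.6
zc 54.4 guard False t 15.43 tcp [ 587.6 -250.8   61.2] F [-2.6  0.5 -2.9] gap 30.6 gf 59.6
```

```bash
python3 - <<'E'
import h
from h import *
open_gripper(); st("released")
movel(read_state()["eef_pos"]-110*RI[:,2]); 
c=camera("side"); W=cloud(c); m=(np.hypot(W[...,0]-578.7,W[...,1]+241.5)<17)
print("top of cell",np.nanpercentile(W[m][:,2],[50,95,99]))
k=m&(W[...,2]>82);print(np.nanmean(W[k],0))
movel(read_state()["eef_pos"]+[0,0,70])
pick([561.5,255.7])
h.RI=Rins(d(-60),AL,1)
b=[597.6,-171.9]
hover(b,130); wait(0.15); cc=camera("side"); cv2.imwrite("pics/side4.png",cc["image"])
lower(b,88,15,120)
if not lower(b,68,8,40): lower(b,55,15,40)
E
```

```text
released t 16.01 tcp [ 588.1 -250.8   61.9] F [-0.2  0.   0.3] gap 85.3 gf 0.0
top of cell [87.85134152 93.31520291 94.69237032]
[ 575.64835379 -244.16429773   90.38674636]
guard False
at cell t 20.28 tcp [569.2 255.1  16.6] F [ 0.7 -0.7 -0.3] gap 85.1 gf 0.0
clamped t 20.82 tcp [568.4 255.1  16. ] F [ 1.3 -0.2  4.5] gap 30.7 gf 59.1
lifted t 21.71 tcp [567.9 254.9 124.8] F [-0.3  0.3 -2.5] gap 30.7 gf 59.3
hover t 23.35 tcp [ 604.9 -182.7  136.4] F [ 0.4 -0.3 -1.2] gap 30.5 gf 59.1
zc 88.2 guard False t 24.05 tcp [ 604.3 -183.6   95. ] F [ 0.4 -0.3 -2. ] gap 30.9 gf 59.1
zc 77.3 guard True t 24.42 tcp [ 604.8 -183.6   84.1] F [0.6 1.6 2.9] gap 30.8 gf 59.9
```

It stopped with the cell bottom 8 mm below the mouth, so it is inside the bore with light wall contact. I continue.

```bash
python3 - <<'E'
import h
from h import *
h.RI=Rins(d(-60),AL,1); b=[597.6,-171.9]
wait(0.1); st()
r=lower(b,66,15,40)
if not r: r=lower(b,55,18,40)
if not r:
    open_gripper(); st("released")
    movel(read_state()["eef_pos"]-110*h.RI[:,2]); movel(read_state()["eef_pos"]+[0,0,70])
    c=camera("side"); W=cloud(c); cv2.imwrite("pics/side5.png",cv2.resize(c["image"][180:330,220:420],None,fx=3,fy=3))
    for b in ([578.7,-241.5],[597.6,-171.9]):
        m=(np.hypot(W[...,0]-b[0],W[...,1]-b[1])<17)
        print("top",np.nanpercentile(W[m][:,2],[95,99]))
E
```

```text
t 24.52 tcp [ 604.7 -183.3   84.2] F [1.2 0.5 3.5] gap 30.7 gf 59.8
zc 74.0 guard True t 24.74 tcp [ 605.2 -184.6   80.7] F [-1.7  0.   5.3] gap 30.5 gf 61.7
```

```bash
python3 - <<'E'
from h import *
import pickle
wait(0.1); st()
a=camera("side"); b=camera("scene"); pickle.dump((a,b),open("p5.pkl","wb"))
a=a["image"][170:310,260:400]; b=b["image"][210:350,220:360]
cv2.imwrite("pics/c5.png",cv2.resize(cv2.hconcat([a,b]),(800,400),interpolation=cv2.INTER_CUBIC))
E
```

```text
t 24.84 tcp [ 605.  -184.7   81. ] F [-2.7 -1.1  5.3] gap 30.7 gf 61.6
```

View pics/c5.png

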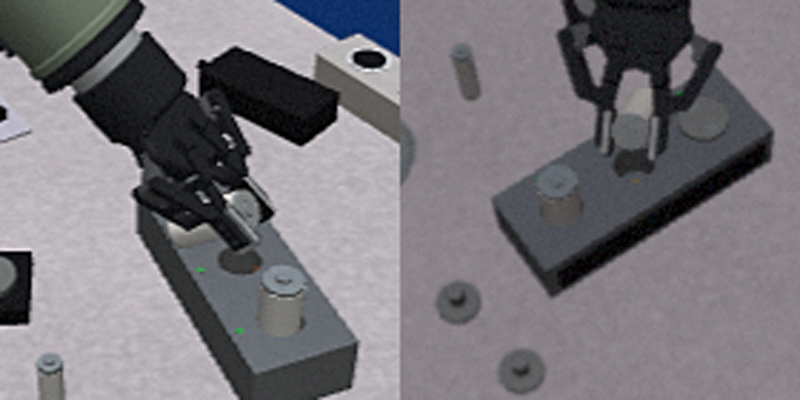

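The crops show the cell is not in the bay: it lies tilted in the grip beside the fingers, around (200,220) on the left. The first cell stands in its bay. I check when it turned, and how it lies now.

```bash
python3 - <<'E'
from h import *
import pickle
s4=cv2.imread("pics/side4.png")[100:300,220:420]
a,b=pickle.load(open("p5.pkl","rb")); w=camera("wrist"); pickle.dump(w,open("w5.pkl","wb"))
o=cv2.hconcat([cv2.resize(s4,(400,400),interpolation=cv2.INTER_CUBIC),cv2.resize(w["image"],(400,300))[:, :].copy() if 0 else cv2.copyMakeBorder(cv2.resize(w["image"],(400,300)),0,100,0,0,cv2.BORDER_CONSTANT)])
cv2.imwrite("pics/c6.png",o)
g=np.array([597.6,-171.9,94])
for n,c in (("side",a),("scene",b)):
    W=cloud(c); hsv=cv2.cvtColor(c["image"],cv2.COLOR_BGR2HSV)
    m=(np.linalg.norm(W-g,axis=2)<62)&(hsv[...,1]<45)&(hsv[...,2]>(125 if n=="side" else 105))&(W[...,2]>53)&(np.hypot(W[...,0]-579,W[...,1]+242)>25)
    k,l,s,_=cv2.connectedComponentsWithStats(m.astype(np.uint8)); 
    for i in range(1,k):
        if s[i,4]<40: continue
        P=W[l==i]; u,sv,vt=np.linalg.svd(P-P.mean(0),full_matrices=False); print(n,len(P),np.round(P.mean(0)),np.round(sv/np.sqrt(len(P)),1),np.round(vt[0],2),"min",np.round(P.min(0)),"max",np.round(P.max(0)))
E
```

```text
side 64 [ 595. -176.  106.] [11.1  9.4  2.2] [-0.36 -0.85 -0.39] min [ 580. -199.   92.] max [ 613. -161.  116.]
side 45 [ 565. -144.   77.] [12.4  3.   1.3] [ 0.37 -0.84  0.39] min [ 560. -165.   68.] max [ 575. -127.   89.]
scene 133 [ 591. -153.  100.] [21.9  9.   5.3] [ 0.66 -0.64  0.39] min [ 561. -178.   75.] max [ 626. -121.  116.]
```

View pics/c6.png

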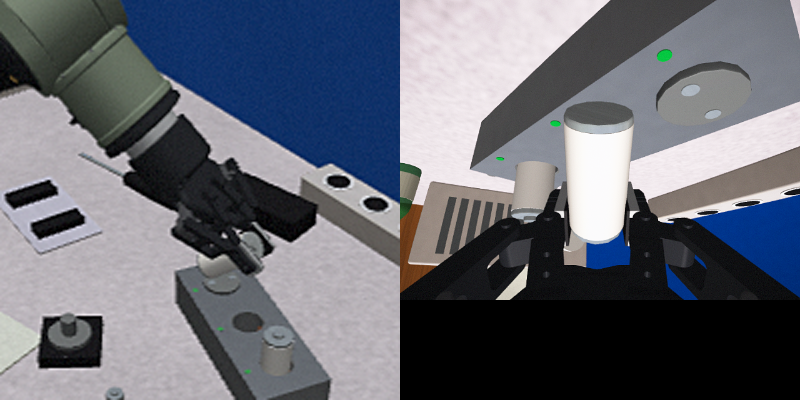

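```bash
cat >> h.py <<'E'
def celltilt(tag=""):
    """axis of the held cell in the tool frame from the wrist camera: elevation in tool x-z plane"""
    c=camera("wrist"); s=read_state(); W=cloud(c); hsv=cv2.cvtColor(c["image"],cv2.COLOR_BGR2HSV)
    R=s["tool_rot"]; T=(W-(s["eef_pos"]-18.7*R[:,2]))@R      # grasp-point frame
    m=(abs(T[...,1])<13)&(np.hypot(T[...,0],T[...,2])<62)&(hsv[...,2]>90)&(hsv[...,1]<60)
    k,l,st_,_=cv2.connectedComponentsWithStats(m.astype(np.uint8)); i=1+np.argmax(st_[1:,4]); P=T[l==i]
    q=P[abs(P[:,1])<3]; A=q[:,[0,2]]; mu=np.median(A,0); u,sv,vt=np.linalg.svd(A-mu,full_matrices=False)
    v=vt[0]; t=(A-mu)@v; print(tag,len(P),"dir xz",np.round(v,3),"deg",round(np.degrees(np.arctan2(v[1],v[0])),1),"ext",np.round([(A@v).min(),(A@v).max()],1),"spread",np.round(sv/np.sqrt(len(q)),1),"perp",np.round(np.median(A@np.array([-v[1],v[0]])),1))
E
python3 - <<'E'
import h
from h import *
R=Rins(d(-60),AL,1); up=np.array([0,0,1.])@R; print("upright axis in tool",np.round(up,3))
p=read_state()["eef_pos"]
movel(p+[0,0,130]); wait(.1); celltilt("held")
c=camera("scene");W=cloud(c);hsv=cv2.cvtColor(c["image"],cv2.COLOR_BGR2HSV)
for nm,ctr in (("slim",(410,-187)),("brick",(778,1)),("tape",(700,42)),("driver",(697,150))):
    m=(np.hypot(W[...,0]-ctr[0],W[...,1]-ctr[1])<75)&(W[...,2]>9)&(W[...,2]<90)
    P=W[m]; print(nm,m.sum(),P.size and np.round(np.median(P,0)))
st()
E
```

```text
upright axis in tool [-0.707  0.    -0.707]
held 14430 dir xz [-0.989  0.146] deg 171.6 ext [-58.    5.3] spread [17.8  0.5] perp 22.0
slim 163 [ 414. -190.   38.]
brick 1261 [801.  11.  35.]
tape 440 [708.  51.  19.]
driver 317 [703. 147.  23.]
 t 26.35 tcp [ 604.9 -184.6  210.4] F [ 0.4  0.2 -1.6] gap 30.1 gf 61.1
```

```bash
python3 - <<'E'
from h import *
R=Rpick(PSI,d(-8.4),1); c=np.array([553,171.7]); a=np.array([np.cos(PSI),np.sin(PSI)])
g=np.r_[c+21*a,150]
movep(tcp(g,R),R); wait(.1); st("above cradle"); celltilt()
c=camera("side");W=cloud(c)
m=(np.hypot(W[...,0]-553,W[...,1]-171)<60)&(W[...,2]>100)&(W[...,2]<180)&(c["image"].min(2)>120)
P=W[m]; u,sv,vt=np.linalg.svd(P-P.mean(0),full_matrices=False); print(len(P),np.round(P.mean(0)),np.round(vt[0],2),np.round(P.min(0)),np.round(P.max(0)))
E
```

```text
above cradle t 27.82 tcp [576.7 168.9 131.3] F [ 0.4  0.2 -1. ] gap 30.7 gf 61.1
 14482 dir xz [-0.989  0.146] deg 171.6 ext [-58.7   5.6] spread [18.   0.5] perp 21.0
193 [538. 164. 165.] [-0.99  0.13 -0.02] [511. 145. 131.] [582. 195. 179.]
```

Cell level and aligned over the cradle; set it down and regrip.

```bash
python3 - <<'E'
from h import *
p=read_state()["eef_pos"]
movel([p[0],p[1],30]); print(movel([p[0],p[1],7.5],max_speed=40,guard=5)); st("set")
open_gripper(); wait(.1)
movel([p[0],p[1],150])
movep([560,90,200],R0); wait(.2); c=camera("wrist"); W=cloud(c)
m=(abs(W[...,0]-560)<80)&(abs(W[...,1]-172)<55)&(W[...,2]>24)&(W[...,2]<60)
P=W[m]; print(m.sum(),cv2.minAreaRect(P[:,:2].astype(np.float32)),np.percentile(P[:,2],[50,98])); st()
t=P[P[:,2]>np.percentile(P[:,2],80)]; print("crest slope",np.polyfit(t[:,0],t[:,2],1))
E
```

```text
False
set t 29.45 tcp [576.6 169.2   7.5] F [-0.4 -0.  -2.5] gap 30.3 gf 61.1
3995 ((546.2115478515625, 172.3495330810547), (32.87343215942383, 72.5486068725586), 84.0876235961914) [43.12135924 46.03287053]
 t 32.48 tcp [559.9  90.1 199.8] F [-0.4  0.5 -0.3] gap 85.4 gf 0.0
crest slope [2.87558420e-04 4.51961702e+01]
```

```bash
python3 - <<'E'
from h import *
pick([545.6,172.0]); celltilt("after lift")
movel(read_state()["eef_pos"]+[0,0,60])
hover([597.6,-171.9],190); wait(.1); celltilt("hover")
E
```

```text
guard False
at cell t 34.51 tcp [553.3 171.5  16.7] F [ 0.2 -0.6  0.4] gap 85.3 gf 0.0
clamped t 35.06 tcp [552.5 171.4  16. ] F [ 2.2 -0.7  3.4] gap 30.8 gf 59.1
lifted t 35.94 tcp [551.9 171.3 124.9] F [-0.7 -0.6 -1.7] gap 30.1 gf 59.3
after lift 12401 dir xz [-0.707 -0.707] deg -135.0 ext [-56.8  13.3] spread [19.7  0.6] perp 15.9
hover t 38.58 tcp [ 607.5 -181.   196.8] F [ 0.2 -0.2 -1.6] gap 30.4 gf 59.6
hover 13329 dir xz [-0.745 -0.667] deg -138.2 ext [-55.5  18.4] spread [21.   2.9] perp 16.6
```

```bash
python3 - <<'E'
from h import *
b=[597.6,-171.9]
lower(b,90,15,150); wait(.1); celltilt()
if not lower(b,70,6,40): lower(b,55,15,40)
E
```

```text
zc 90.7 guard False t 39.55 tcp [ 607.2 -181.5   97.5] F [ 0.7  0.3 -1.4] gap 30.9 gf 59.6
 13322 dir xz [-0.744 -0.668] deg -138.1 ext [-55.3  18.5] spread [21.   2.9] perp 16.6
zc 69.9 guard False t 40.35 tcp [ 606.9 -181.4   76.7] F [-0.2 -0.1 -1.7] gap 30.6 gf 59.6
zc 54.3 guard False t 40.88 tcp [ 606.3 -181.2   61.1] F [-4.2  1.9 -2.1] gap 30.9 gf 59.6
```

Inserted. I release, back off, then press both from above with closed fingers.

```bash
cat >> h.py <<'E'
def tops(tag):
    c=camera("side"); W=cloud(c)
    for b in ([578.7,-241.5],[597.6,-171.9]):
        m=(np.hypot(W[...,0]-b[0],W[...,1]-b[1])<19)&(W[...,2]<110); print(tag,"top",np.round(np.nanpercentile(W[m][:,2],[60,90,99]),1))
    return c
E
python3 - <<'E'
from h import *
open_gripper(); p=read_state()["eef_pos"]; movel(p-110*RI[:,2],max_speed=250); movel(read_state()["eef_pos"]+[0,0,60],max_speed=250)
clamp(); b=[597.6,-171.9]
tops("before")
movep([*b,115],R0); st("above")
print(movel([*b,97],max_speed=80,guard=10))
g=movel([*b,80],max_speed=30,guard=60); wait(.1); st(f"pressed {g}")
E
```

```text
before top [86.2 92.1 94.9]
before top [85.7 91.4 94.3]
above t 44.87 tcp [ 597.3 -171.5  114.8] F [-0.2  0.2  0.2] gap 0.0 gf 0.0
False
pressed False t 46.06 tcp [ 598.3 -172.1   81. ] F [-2.8  0.7 20.4] gap -0.1 gf 10.0
```

```bash
python3 - <<'E'
from h import *
movel([597.6,-171.9,115]); b=[578.7,-241.5]
movel([*b,115],max_speed=200)
movel([*b,97],max_speed=80,guard=10)
g=movel([*b,80],max_speed=30,guard=60); wait(.1); st(f"pressed {g}")
movel([*b,150],max_speed=200); movel([500,-80,260],max_speed=250); wait(.1); st()
c=tops("after"); s=camera("scene"); w=camera("wrist")
a=c["image"][190:310,280:400]; q=s["image"][230:310,240:340]
cv2.imwrite("pics/end.png",cv2.hconcat([cv2.resize(c["image"][170:330,220:420],(500,400)),cv2.resize(s["image"][210:330,230:320],(300,400))]))
W=cloud(c); m=(np.hypot(W[...,0]-442,W[...,1]+39)<20)&(W[...,2]<70); print("cap",np.nanpercentile(W[m][:,2],[50,99]))
E
```

```text
pressed False t 48.14 tcp [ 579.3 -241.8   81.1] F [-3.7  1.1 20.7] gap 0.6 gf 10.4
 t 49.73 tcp [499.9 -81.1 259. ] F [-0.6  0.3 -0. ] gap -0.0 gf 0.0
after top [77.3 79.6 81.8]
after top [76.3 79.7 82.9]
cap [24.53698933 46.83156077]
```

View pics/end.png

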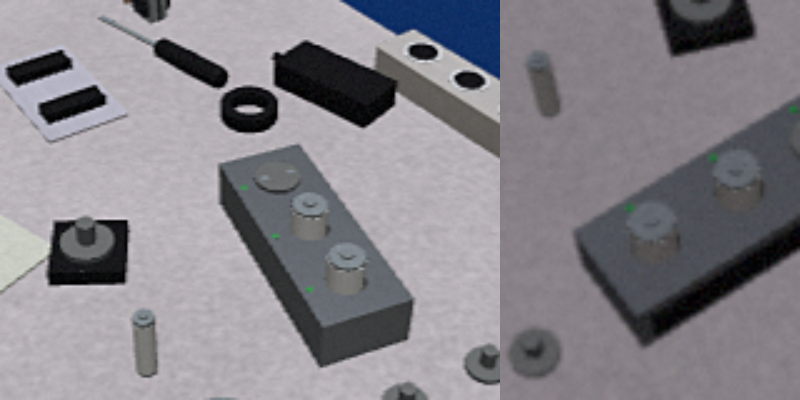

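The final view shows both cells upright at (310,205) and (347,257), standing about 28 mm proud, and the cap in its holder at (87,240). The bystanders are still in place.

```bash
python3 -c "
from workcell import *
print(finish_job())"
```

```text
the job is handed in; nothing more can be done
None
```

The job is handed in, with no verdict returned: the dust cap is in its holder, both cells are pressed home nub up (tops about 78 mm above the table), and it took about 50 s of the 72 s, including one regrip after the second cell turned in the fingers.

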